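# Snap the clean knock bar back onto the coffee knock box

## Robot

A 6-joint arm with a two-finger parallel gripper is mounted at the origin on the work surface. World frame = base frame: x ahead of the robot, y to its left, z up, the work surface at z = 0. Lengths are in m, angles in degrees, forces in N, time in s.
With the tool pointing down it reaches from about 0.275 to 0.85 m from the base axis. Payload 19 kg.
Tool frame: the origin (TCP) lies midway between the tips of the shut fingers; the grasp point (between the pads) lies 19 mm behind it (env.grip_depth is the z of the grasp point in the tool frame, in m); z points along the fingers, y is the direction in which the jaws open and shut (so a half turn about z gives the same grasp; the last joint's range is limited). The gripper opens to 85 mm and grips with 20 to 120 N. Pads are 22 mm wide; open, the fingers measure 114 mm over their backs; the gripper's body (76 mm by 85 mm) begins 54 mm behind the grasp point. The pads swing forward as they close: fully open they stand 13 mm farther back than shut.
Start: joints at [-75.057, 8.623, 82.357, -0, 89.026, -7.678], TCP at [0.221, -0.531, 0.231] pointing down, gripper open.
Joint ranges: [-160.23, 160.23], [-39.13, 120.54], [6.94, 153.29], [-79.49, 259.48], [9.18, 160.14], [-161.06, 161.06]. Speed limits (degrees/s): [108.29, 108.29, 127.2, 172.46, 172.46, 172.46].

## Interface

Orientations are given as a 3x3 rotation matrix whose columns are the frame's x, y, z axes.
In Python, from rig import env gives the robot as it stands.
- The arm moves only by the tool send_rows, never from a script. Its argument "rows" is text: rows parted by semicolons, each of 7 numbers parted by spaces: the shift along the tool's x, y, z in m, then the turn, a rotation vector about the tool's x, y, z in rad, then the finger opening in m, from 0 to 0.0854. A call has 1 to 20 rows; each row is the pose to reach, as a shift and turn from the pose commanded when the call began, along the tool's axes at that moment; what a row does not reach only later rows make up. A row lasts 1/8 s, in which the tool goes at most 62.5 mm and 10.7 degrees, less where a joint would pass 70% of its speed; a pose out of reach is approached as far as the arm can. A call with a gripper value outside its range is refused whole. The fingers move at their own pace and stop on an object; "squeeze" is the grip in N (left out, the last holds). Time passes only in rows, so rows that repeat a pose let the fingers close. It gives the time, the measured TCP pose, the force and the opening at its end, in the units of the state.
- env.observe(): the state, without advancing time (a new reading comes with each control period).
- env.read_camera(name): name is "side" or "top"; returns (picture, depth): 420x560x3 uint8, blue, green, red; 420x560 float32, m along the optical axis (not along the pixel's ray), 0 where there is no reading.
- env.camera_model(name): a dict with "vfov" (degrees; the focal length in pixels is half the picture's height over the tangent of half this angle, whatever the lens; pixels are square), "cx", "cy" (the principal point, pixels), "pose" (4x4, takes a point from camera to world coordinates). Camera axes: x right, y down, z forward; pixel columns grow to the right and rows downward; lengths in m; the calibration is good to about 2 mm. A picture is of the moment at which its call begins. camera_model takes no time and is no camera call.
- env.job_done(): hands the job in, once; it reports no verdict.
The state is a dict: "clock": time; "q": joint angles; "qvel": joint speeds; "joint_efforts": joint torques, N m; "eef_pos": TCP position; "tool_rot": TCP orientation; "contact_force": force on the tool from outside, world axes, zero at the start; "torque": the same for the moment, N m; "finger_gap": finger opening in m.
Only numpy, scipy, OpenCV 4.12 (cv2) and the standard library are available. Lean on these libraries where they do the work, as an engineer would, in place of code of your own. Each camera call takes 0.05 s, during which the arm holds its last target.

## Task

Take the rinsed knock bar out of the leaning slots of the drainer stand and put it back on the knock box: lay it level across the box with an end in each side notch and press it straight down until both spring hooks have clicked shut over its ends. Let go of it, and leave the milk pitcher, the cup and the tamper standing where they are.

Things in the scene. Friction and masses are not known exactly. Their poses are not given: they have to be found in the camera images.
- bar_center (a point): Centre of the loose knock bar (180 g, 160 mm long along its y). Middle 119 mm: black rubber block 24 mm wide (x), 28 mm high (z), gripped across the width. At each end a steel tongue 16 wide (x), 12 high (z), 20.5 mm long on the centre line. Symmetric under half turns about any axis. At the start its z axis leans about 35 degrees from vertical towards the stand's -x.
- bar_end0 (a point): Centre of the bar's end face at its +y end, 80 mm from bar_center; axes as bar_center.
- bar_end1 (a point): Centre of the bar's end face at its -y end, 80 mm from bar_center; axes as bar_center.
- stand: Fixed aluminium stand, base 136 x 180 x 6 mm, origin under it, z up. Two 8 mm uprights at y = +-66 mm with slots for the tongues, open above and leaning 35 degrees to the stand's -x (about towards the robot): the bar comes out along its own z. Prongs end 8 mm past the bar's centre line. A 10 mm carrying rail runs along y above the bar, at x = 15, z = 245 mm, on posts at x = 68, y = +-84 mm.
- knock_box: Fixed open steel box, 160 (x) x 140 (y) x 112 mm high, origin under its centre, z up. Walls at +-x 4 mm thick, floor 5 mm. Side walls at +-y 8 mm thick, 124 mm apart inside, each with a notch mid-way in its top edge: 20 mm wide, its floor 80 mm above the table, flaring to 36 mm wide over the top 14 mm. A black spring hook stands just outside each notch.
- seat (a point): Where the bar's centre lies when it is fully home: on the box's middle, 86 mm above the table. Axes as the box: the seated bar lies along the y axis (either way round), level.
- hook0 (a joint): Spring hook at the box's +y side: upright arm 14 mm wide, hinged 45 mm and ending 121 mm above the table; its sloping nose points inward, reaches 5 mm over a seated tongue, flat underside 95 mm above the table. In rad: 0 shut, up to 0.35 bent outward; about 0.1 as a tongue passes, then springs back to 0. Pressing the bar past both noses takes 7 to 18 N in all.
- hook1 (a joint): The same hook at the box's -y side; 0 shut, grows as it is bent outward.
- pitcher: Steel milk pitcher standing on the table, 80 mm across, 100 mm high, with a handle; origin at the centre of its underside. To be left alone.
- cup: White ceramic cup standing on the table, 72 mm across, 62 mm high, with a handle; origin at the centre of its underside. To be left alone.
- tamper: Steel coffee tamper standing on the table, 58 mm across, 86 mm high; origin at the centre of its underside. To be left alone.
- cradle (a point): The point of the stand where the bar's centre lies at the start, midway between the two slots, 105 mm above the table; axes as the stand.
Things that resemble listed ones, but are neither listed nor needed, are in the scene too. Of the things shaped like the part that bears bar_center, the black one is meant.

How it is judged:
By the outcome, as a careful person would: the job done as asked, in the order asked, and still so for the second after the job is handed in, with the robot touching nothing.
It also fails if it takes over 50 s, if anything falls off the work surface, if the arm or the gripper's body presses on something with over 40 N, if the wrist force passes 120 N, or if a joint passes its speed limit or range.

## Working session

There is one attempt and no reset: what is moved stays moved. The work goes in short steps, Python scripts to look and compute and a tool call to move; the robot and the scene stay as the last step left them, time stands still between calls to the robot, and variables do not carry over. Pictures are saved under pics/ and viewed, and the job is handed in when it is done.

Besides the shell and the picture viewer there is one more tool, called after "Call:" as name(argument=value, ...) on one line, values as JSON. send_rows: Moves the arm, as the interface text tells. Its arguments: {"type":"object","properties":{"rows":{"type":"string"},"squeeze":{"type":"number"}},"required":["rows"]}

```bash
ls; mkdir -p pics
cat > h.py <<'E'
import numpy as np, cv2
from rig import env
def cam(n):
    m=env.camera_model(n); f=210/np.tan(np.radians(m['vfov']/2)); return m,f
def shot(n,tag):
    im,d=env.read_camera(n); cv2.imwrite(f'pics/{tag}.png',im); np.savez(f'pics/{tag}.npz',im=im,d=d); return im,d
def pt(n,u,v,z):  # depth -> world
    m,f=cam(n); P=np.array(m['pose']); u=np.asarray(u,float);v=np.asarray(v,float)
    c=np.stack([(u-m['cx'])/f*z,(v-m['cy'])/f*z,z],-1); return c@P[:3,:3].T+P[:3,3]
def ray(n,u,v,h):
    m,f=cam(n); P=np.array(m['pose']); r=P[:3,:3]@np.array([(u-m['cx'])/f,(v-m['cy'])/f,1]); o=P[:3,3]
    return o+r*(h-o[2])/r[2]
E
python3 - <<'E'
from h import *
for n in('side','top'):
    im,d=shot(n,n+'0'); m,f=cam(n); print(n,m,f)
    print((d==0).mean(), d[d>0].min(), d.max())
o=env.observe(); print(o, env.grip_depth)
E
```

```text
pics
side {'vfov': 43.547420427050774, 'cx': 276.3456395184771, 'cy': 207.7770427017318, 'pose': array([[ 0.95905976, -0.21005657,  0.18994895,  0.27325902],
       [-0.28295362, -0.68253721,  0.67385474, -1.1283514 ],
       [-0.01190039, -0.70001371, -0.71403024,  1.28029647],
       [ 0.        ,  0.        ,  0.        ,  1.        ]])} 525.7369334675158
0.003983843537414966 0.8324588 3.6415544
top {'vfov': 42.67555278189472, 'cx': 280.2632989295432, 'cy': 212.13658935782792, 'pose': array([[-0.01227447, -0.9829208 ,  0.18361925,  0.33609827],
       [-0.99990416,  0.01324143,  0.00404084,  0.0044641 ],
       [-0.00640321, -0.18355205, -0.98298914,  1.47582739],
       [ 0.        ,  0.        ,  0.        ,  1.        ]])} 537.5746107929676
0.004302721088435374 0.7240353 2.4749248
{'clock': 0.1, 'q': array([-7.50581199e+01,  8.64629977e+00,  8.23862827e+01,  5.44036699e-04,
        8.90268228e+01, -7.67937336e+00]), 'qvel': array([ 0.05503224, -0.12361776, -0.1941495 ,  0.00637509, -0.0049341 ,
       -0.06529575]), 'joint_efforts': array([ 6.48527232e-03, -7.14383125e+01, -5.71794283e+01,  4.86180184e-06,
        7.13357018e-03, -3.23873860e-05]), 'eef_pos': array([ 0.22108076, -0.53057309,  0.23078011]), 'tool_rot': array([[ 9.23067685e-01,  3.84637468e-01, -2.58159133e-04],
       [ 3.84637526e-01, -9.23067151e-01,  1.00420803e-03],
       [ 1.47957816e-04, -1.02624967e-03, -9.99999462e-01]]), 'contact_force': array([ 0.48457387,  0.24700093, -0.5825476 ]), 'torque': array([0.01976253, 0.01547539, 0.03786927]), 'finger_gap': 0.08573611124914729} -0.0187
```

View pics/side0.png

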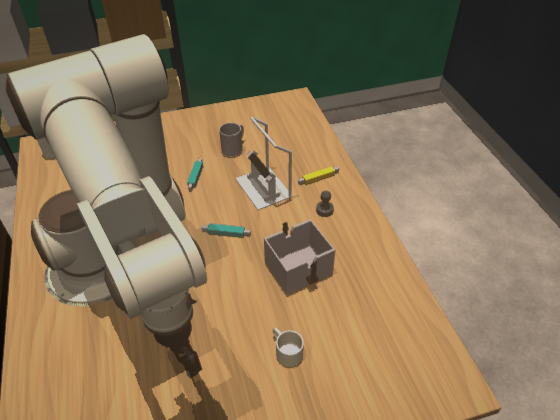

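View pics/top0.png

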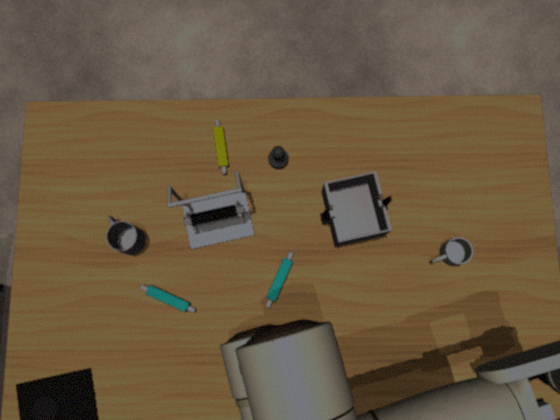

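The side view shows the black bar in the stand at about (262,165), and the open box at (299,257). The top view shows the black bar at (214,215) and the box at (357,209). The other bar shapes in the top view are yellow (221,147), teal (167,298) and teal (280,280). Only the one in the stand is black, so that is the one meant. I'll enlarge it to confirm.

Run:
```python
from h import *
im=np.load('pics/top0.npz')['im']
a=cv2.resize(im[160:260,155:405],None,fx=3.2,fy=3.2,interpolation=cv2.INTER_CUBIC)
a=cv2.convertScaleAbs(a,alpha=1.6)
cv2.imwrite('pics/topcrop.png',a)
im=np.load('pics/side0.npz')['im']
a=cv2.resize(im[105:300,220:350],None,fx=3,fy=3,interpolation=cv2.INTER_CUBIC)
cv2.imwrite('pics/sidecrop.png',cv2.convertScaleAbs(a,alpha=1.4))
```

```text
(no output)
```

View pics/topcrop.png

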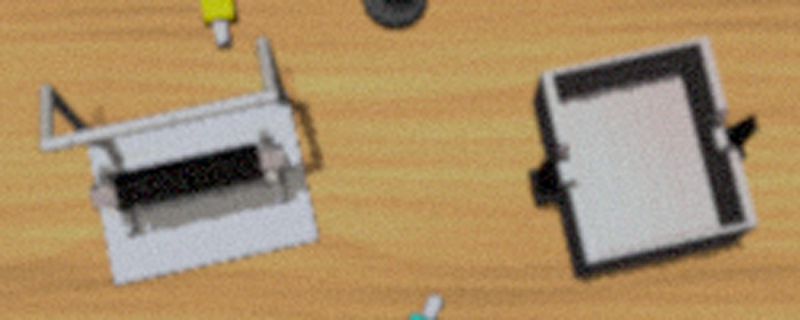

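View pics/sidecrop.png

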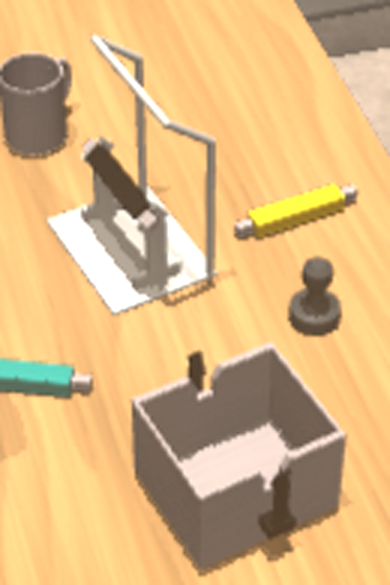

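The crops confirm it: the black bar with steel tongues sits in the leaning slots at crop (185,178), under the rail. The box notches with hooks are at crop (550,180) and (740,135). Next I'll measure them with depth points.

Run:
```python
from h import *
V,U=np.mgrid[0:420,0:560]
def rect(p): 
    r=cv2.minAreaRect((p[:,:2]*1000).astype(np.float32)); return np.round(r[0],1),np.round(r[1],1),round(r[2],1)
for n in('top','side'):
    z=np.load(f'pics/{n}0.npz'); im,d=z['im'],z['d']; W=pt(n,U,V,d); g=im.astype(int).sum(2); hsv=cv2.cvtColor(im,cv2.COLOR_BGR2HSV)
    ok=d>0
    tab=W[(ok)&(abs(W[...,2])<.02)&(W[...,0]>.3)&(W[...,0]<.8)]; print(n,'table z',np.median(tab[:,2]))
    if n=='top':
        sb=(slice(155,252),slice(160,262)); bx=(slice(165,250),slice(312,398))
    else:
        sb=(slice(110,212),slice(230,296)); bx=(slice(215,295),slice(258,340))
    def sub(s): return W[s].reshape(-1,3),g[s].ravel(),hsv[s].reshape(-1,3),U[s].ravel(),V[s].ravel()
    p,gg,hh,u,v=sub(bx)
    for lo,hi in((.106,.118),):
        k=(p[:,2]>lo)&(p[:,2]<hi)&(hh[:,2]>(70)); print('box rim',k.sum(),rect(p[k]),np.median(p[k,2]))
    k=(p[:,2]>.03)&(hh[:,2]<45); print('hookish',k.sum())
    p,gg,hh,u,v=sub(sb)
    k=(p[:,2]>-.003)&(p[:,2]<.015)&(hh[:,1]<60)&(hh[:,2]>90); print('base',k.sum(),rect(p[k]),np.median(p[k,2]))
    k=(p[:,2]>.08)&(p[:,2]<.14)&(hh[:,2]<60); q=p[k]; print('black',k.sum(),q.mean(0),q.min(0),q.max(0)); 
    c=q.mean(0); w=np.linalg.svd(q-c)[2]; pr=(q-c)@w.T; print(w,np.percentile(pr,[1,99],axis=0))
    k=(p[:,2]>.235)&(p[:,2]<.26); print('rail',k.sum(),rect(p[k]),np.median(p[k],0))
    # ray check base corner/box
```

```text
top table z 0.001040527490633103
box rim 457 (array([ 604.1, -189.3]), array([161.5, 141.1]), 11.7) 0.11241302112520879
hookish 928
base 1680 (array([609.4, 194.9]), array([210. , 203.9]), 28.9) 0.006751118569611636
black 571 [0.58703438 0.18429833 0.11530224] [0.56011686 0.11076817 0.0804664 ] [0.67019457 0.27850981 0.13525342]
[[-0.12711539  0.99185031 -0.00863989]
 [-0.97970765 -0.12418878  0.15732153]
 [ 0.15496643  0.02846256  0.98750964]] [[-0.063708   -0.06314492 -0.01452969]
 [ 0.08446856  0.01790381  0.01195126]]
rail 357 (array([609.9, 187. ]), array([ 26.9, 176.3]), 12.7) [0.60252849 0.18659685 0.24925008]
side table z 0.00333564758896987
box rim 484 (array([ 604.1, -186.1]), array([162.4, 165. ]), 12.0) 0.11302588565190763
hookish 0
base 936 (array([595.2, 185.9]), array([137.7, 185.3]), 10.5) 0.009409966103063883
black 2 [0.59459705 0.12441804 0.11919763] [0.5921427  0.12170814 0.11843183] [0.59705141 0.12712794 0.11996344]
[[-0.65703791 -0.72544662  0.20500827]
 [-0.7481226   0.59398556 -0.29579339]
 [-0.09281036  0.34771879  0.93299404]] [[-3.66077853e-03 -4.62494335e-20 -6.45769751e-20]
 [ 3.66077853e-03  4.62494335e-20  6.45769751e-20]]
rail 150 (array([610.8, 188.4]), array([ 28.3, 187.4]), 12.2) [0.6050242  0.17469362 0.25153358]
```

Run:
```python
from h import *
V,U=np.mgrid[0:420,0:560]
for n in('top','side'):
    z=np.load(f'pics/{n}0.npz'); im,d=z['im'],z['d']; W=pt(n,U,V,d); v=im.max(2).astype(int); s=np.ptp(im.astype(int),axis=2)
    sat=cv2.cvtColor(im,cv2.COLOR_BGR2HSV)[...,1]
    # stand base largest comp
    bp=((sat<70)&(v>(100))&(abs(W[...,2]-.007)<.008)&(abs(W[...,0]-.6)<.13)&(abs(W[...,1]-.19)<.14)).astype(np.uint8)
    N,L,S,C=cv2.connectedComponentsWithStats(bp); i=1+np.argmax(S[1:,4]); p=W[L==i]
    r=cv2.minAreaRect((p[:,:2]*1000).astype(np.float32)); print(n,'base',S[i],r)
    # black bar
    bp=((v<(50 if n=='top' else 75))&(W[...,2]>.085)&(W[...,2]<.145)&(abs(W[...,0]-.59)<.06)&(abs(W[...,1]-.19)<.08)).astype(np.uint8)
    N,L,S,C=cv2.connectedComponentsWithStats(bp); i=1+np.argmax(S[1:,4]); m=L==i; p=W[m]
    print('bar',S[i],p.mean(0)); rr=cv2.minAreaRect(np.argwhere(m)[:,::-1].astype(np.float32)); print(rr)
    A=np.c_[p[:,:2],np.ones(len(p))]; k=np.ones(len(p),bool)
    for _ in range(4):
        c=np.linalg.lstsq(A[k],p[k,2],rcond=None)[0]; e=p[:,2]-A@c; k=abs(e)<.004
    nn=np.array([-c[0],-c[1],1]); nn/=np.linalg.norm(nn); print('plane n',nn,k.sum(),'rms',e[k].std(),'tilt',np.degrees(np.arccos(nn[2])),'center',p[k].mean(0))
    q=p[k]; w=np.linalg.svd(q-q.mean(0),full_matrices=False)[2]; print('axis',w[0],'yaw',np.degrees(np.arctan2(-w[0][0],w[0][1]))); pr=(q-q.mean(0))@w.T; print(np.percentile(pr,[1,99],axis=0)*1000)
    # rail
    q=W[(abs(W[...,2]-.249)<.012)&(abs(W[...,0]-.6)<.06)&(abs(W[...,1]-.19)<.12)&(d>0)]
    w=np.linalg.svd((q-q.mean(0))[:,:2],full_matrices=False)[2]; print('rail mean',q.mean(0),'yaw',np.degrees(np.arctan(-w[0][0]/w[0][1])))
    # box rim with ints
    q=W[(abs(W[...,2]-.113)<.004)&(abs(W[...,0]-.604)<.12)&(abs(W[...,1]+.188)<.1)&(v>85)]
    t=np.radians(11.8); R=np.array([[np.cos(t),-np.sin(t)],[np.sin(t),np.cos(t)]]); l=(q[:,:2]-[.604,-.188])@R*1000
    for ax in(0,1):
        h,e=np.histogram(l[:,ax],bins=np.arange(-100,101,4)); print('hist',ax,dict((int(a),int(b)) for a,b in zip(e,h) if b>4))
    # four edges line fits
    for ax,half in((0,78),(1,66)):
        for sg in(-1,1):
            k=(abs(l[:,ax]-sg*half)<8)&(abs(l[:,1-ax])<55); f=np.polyfit(l[k,1-ax],l[k,ax],1); print(ax,sg,k.sum(),f, np.median(l[k,ax]))
```

```text
top base [186 219  68  30 967] ((552.5189819335938, 178.41859436035156), (67.4873275756836, 185.27755737304688), 4.588714599609375)
bar [188 205  49  21 529] [0.58453454 0.18319273 0.11594692]
((212.40701293945312, 215.33340454101562), (11.791013717651367, 47.642066955566406), 78.17850494384766)
plane n [-0.09824059  0.00503455  0.99514996] 313 rms 0.002174664805626915 tilt 5.645287409066797 center [0.58266506 0.1801321  0.11640542]
axis [-0.21850306  0.97551121 -0.02518523] yaw 12.62519628048651
[[-55.00978241 -11.76345459  -4.39962483]
 [ 58.90533863  14.21959993   3.68418197]]
rail mean [0.60315208 0.18562657 0.24888549] yaw 11.965572966637923
hist 0 {-80: 56, -76: 8, -72: 6, -68: 11, -64: 10, -60: 8, -56: 9, -52: 8, -48: 9, -44: 5, -40: 11, -36: 8, -32: 7, -28: 8, -24: 8, -20: 6, 20: 10, 24: 7, 28: 7, 32: 8, 36: 7, 44: 12, 48: 7, 52: 9, 56: 8, 60: 5, 64: 10, 68: 12, 72: 6, 76: 48}
hist 1 {-72: 53, -68: 62, -64: 13, -12: 5, -4: 5, 60: 54, 64: 62, 68: 17}
0 -1 41 [-1.10248642e-04 -7.79565294e+01] -78.0221537054924
0 1 36 [-6.24859107e-03  7.79236445e+01] 77.8511275263486
1 -1 67 [ 
[... 678 characters left out ...]
336   3.35576754]]
rail mean [0.60567109 0.18019572 0.25090076] yaw 11.917548354165929
hist 0 {-80: 50, -76: 17, -72: 7, -68: 11, -60: 9, -56: 8, -52: 7, -48: 9, -44: 8, -36: 6, -32: 6, -28: 7, -24: 8, -20: 8, 16: 10, 20: 5, 24: 5, 28: 9, 32: 7, 36: 5, 40: 7, 48: 7, 52: 7, 56: 8, 60: 5, 64: 8, 68: 7, 72: 13, 76: 43, 80: 16}
hist 1 {-72: 39, -68: 49, -64: 33, -60: 6, -56: 5, -52: 7, -32: 5, -28: 5, -8: 6, 0: 5, 8: 6, 16: 5, 52: 5, 56: 9, 60: 36, 64: 35, 68: 25}
0 -1 54 [-1.19614086e-03 -7.75004262e+01] -77.60144027426708
0 1 50 [4.72412964e-03 7.82017840e+01] 78.02917160552823
1 -1 73 [ 2.61123126e-03 -6.61359531e+01] -66.68129321657432
1 1 68 [7.54372186e-03 6.58361095e+01] 65.08723441641278
```

Run:
```python
from h import *
V,U=np.mgrid[0:420,0:560]
rays=[]
for n,(y0,y1,x0,x1),th in(('top',(196,236,180,250),50),('side',(148,186,240,280),85)):
    z=np.load(f'pics/{n}0.npz'); im=z['im']; v=im.max(2)
    for t in(th-12,th,th+12):
        b=np.zeros_like(v); b[y0:y1,x0:x1]=(v[y0:y1,x0:x1]<t)
        b=cv2.morphologyEx(b,cv2.MORPH_OPEN,np.ones((3,3)))
        N,L,S,C=cv2.connectedComponentsWithStats(b); i=1+np.argmax(S[1:,4]); m=L==i
        r=cv2.minAreaRect(np.argwhere(m)[:,::-1].astype(np.float32)); mm=C[i]; print(n,t,S[i],r,mm,ray(n,*r[0],.105),ray(n,*mm,.105))
    c=cv2.resize(im[y0:y1,x0:x1],None,fx=10,fy=10,interpolation=cv2.INTER_NEAREST); cv2.imwrite(f'pics/b_{n}.png',cv2.convertScaleAbs(c,alpha=1.5))
    P=np.array(env.camera_model(n)['pose']); a=ray(n,*r[0],.105); rays.append((P[:3,3],(a-P[:3,3])/np.linalg.norm(a-P[:3,3])))
(o1,d1),(o2,d2)=rays
s=np.linalg.lstsq(np.c_[d1,-d2],o2-o1,rcond=None)[0]; print(o1+s[0]*d1,o2+s[1]*d2)
```

```text
top 38 [191 206  46  19 483] ((213.2526397705078, 214.97669982910156), (10.73093318939209, 45.324851989746094), 78.02386474609375) [213.29606625 215.00414079] [0.58701259 0.18398461 0.105     ] [0.58693873 0.18387113 0.105     ]
top 50 [190 206  47  20 532] ((213.18838500976562, 215.34359741210938), (11.983942985534668, 46.09209442138672), 78.36637115478516) [213.16165414 215.2443609 ] [0.58604761 0.1841411  0.105     ] [0.58631013 0.18421326 0.105     ]
top 62 [189 205  49  22 600] ((213.25003051757812, 215.75), (13.728128433227539, 47.65622329711914), 78.69007110595703) [213.21166667 215.40666667] [0.58497439 0.18396974 0.105     ] [0.58588056 0.18407891 0.105     ]
side 73 [250 154  19  22 179] ((258.6000061035156, 165.20001220703125), (25.597793579101562, 7.809496879577637), 49.39870071411133) [258.69832402 165.01117318] [0.58560722 0.19318842 0.105     ] [0.58618179 0.19403401 0.105     ]
side 85 [250 154  19  23 191] ((258.756103515625, 165.19512939453125), (25.92484474182129, 8.1210355758667), 51.34019470214844) [258.87434555 165.16230366] [0.58612157 0.19305543 0.105     ] [0.5865505  0.19310035 0.105     ]
side 97 [249 153  21  24 226] ((258.3658752441406, 165.2073211669922), (27.0180606842041, 9.995121002197266), 51.34019088745117) [258.50442478 164.96460177] [0.58483578 0.19338796 0.105     ] [0.58561362 0.19446274 0.105     ]
[0.5832359  0.18271582 0.11457572] [0.58233781 0.18279134 0.11442256]
```

View pics/b_side.png

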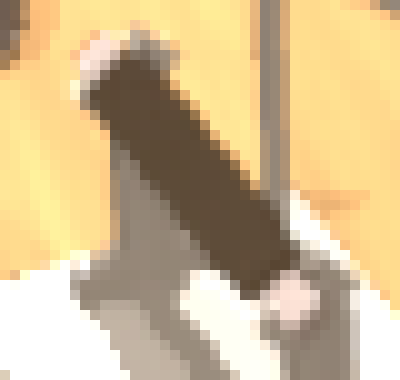

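View pics/b_top.png

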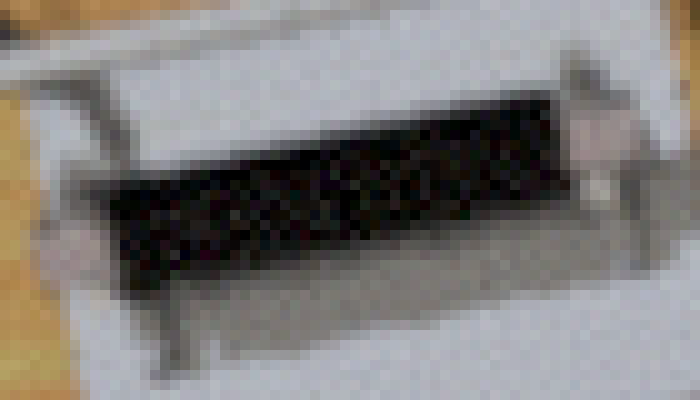

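The side crop shows the black block at about (20,16), i.e. (258.7,165). Its near end is hidden behind the upright, so the y reading there is biased. The top crop shows the whole block, with its centre ray giving (0.586, 0.184) at z 0.105. The stand yaw is about 12°, and the box centre is (0.604, -0.189) at yaw 11.9°. These fit the given rail offset and box sizes.

```bash
cat >> h.py <<'E'
from scipy.spatial.transform import Rotation as Ro
def Rt(yaw,lean):  # tool y = obj x leaned, tool x = obj y
    l=np.radians(lean); y=np.array([np.cos(l),0,np.sin(l)]); z=np.array([np.sin(l),0,-np.cos(l)])
    return Ro.from_euler('z',yaw,degrees=True).as_matrix()@np.c_[np.cross(y,z),y,z]
def delta(g,R,p0=None,R0=None):
    "g: grasp point target; prints shift & rotvec in tool axes; returns tcp"
    o=env.observe(); p0=o['eef_pos'] if p0 is None else p0; R0=o['tool_rot'] if R0 is None else R0
    t=np.asarray(g)+R[:,2]*0.0187
    print('tcp',t.round(4),'shift',(R0.T@(t-p0)).round(4),'rotvec',Ro.from_matrix(R0.T@R).as_rotvec().round(4)); return t
C=np.array([.586,.1835,.105])
E
python3 - <<'E'
from h import *
R=Rt(12,35); b=-R[:,2]
delta([.42,-.1,.40],Rt(-30,0)); delta(C+b*.14,R); delta(C,R)
E
```

```text
tcp [ 0.42   -0.1     0.3813] shift [ 0.3493 -0.3211 -0.1501] rotvec [-9.000e-04 -5.000e-04 -6.524e-01]
tcp [0.5179 0.169  0.2044] shift [ 0.5431 -0.5316  0.027 ] rotvec [-0.5095  0.4214 -1.3395]
tcp [0.5965 0.1857 0.0897] shift [ 0.622  -0.5167  0.1417] rotvec [-0.5095  0.4214 -1.3395]
```

Call:
send_rows(rows="0.03 -0.03 -0.05 0 0 -0.1 0.085; 0.08 -0.075 -0.09 0 0 -0.2 0.07; 0.12 -0.11 -0.12 0 0 -0.3 0.06; 0.17 -0.155 -0.14 0 0 -0.42 0.055; 0.21 -0.195 -0.15 0 0 -0.52 0.055; 0.25 -0.23 -0.15 0 0 -0.65 0.055; 0.29 -0.265 -0.15 0 0 -0.65 0.055; 0.32 -0.295 -0.15 0 0 -0.65 0.055; 0.35 -0.32 -0.15 0 0 -0.65 0.055; 0.35 -0.32 -0.15 0 0 -0.65 0.055; 0.35 -0.32 -0.15 0 0 -0.65 0.055")

```text
clock: 1.48
eef_pos: [0.421, -0.1009, 0.3811]
tool_rot: [[0.502, 0.865, -0.001], [0.865, -0.502, 0.0], [-0.0, -0.0, -1.0]]
contact_force: [-0.4, -0.3, -0.7]
finger_gap: 0.0553
```

Run:
```python
from h import *
R=Rt(12,35); b=-R[:,2]
print(env.observe()['clock'],env.observe()['eef_pos'],env.observe()['q'])
delta(C+b*.15,R)
```

```text
1.475 [ 0.42099881 -0.10093974  0.38110149] [-2.36955771e+01 -8.82428093e+00  8.26947455e+01 -7.41775004e-03
  1.06159102e+02  6.41564290e+00]
tcp [0.5123 0.1678 0.2126] shift [ 0.2784 -0.0558  0.1685] rotvec [-0.5833  0.2244 -0.7116]
```

Call:
send_rows(rows="0.05 -0.01 0.01 -0.09 0.035 -0.11 0.055; 0.1 -0.02 0.03 -0.18 0.07 -0.22 0.055; 0.15 -0.03 0.06 -0.29 0.11 -0.35 0.055; 0.2 -0.04 0.09 -0.39 0.15 -0.475 0.055; 0.25 -0.05 0.13 -0.49 0.19 -0.6 0.055; 0.2784 -0.0558 0.1685 -0.5833 0.2244 -0.7116 0.055; 0.2784 -0.0558 0.1685 -0.5833 0.2244 -0.7116 0.055; 0.2784 -0.0558 0.1685 -0.5833 0.2244 -0.7116 0.055; 0.2784 -0.0558 0.1685 -0.5833 0.2244 -0.7116 0.055")

```text
clock: 2.6
eef_pos: [0.5137, 0.167, 0.215]
tool_rot: [[-0.205, 0.8, 0.563], [0.979, 0.168, 0.118], [-0.0, 0.575, -0.818]]
contact_force: [0.6, 0.0, 0.0]
finger_gap: 0.0552
```

Run:
```python
from h import *
R=Rt(12,35)
print(env.observe()['eef_pos'],env.observe()['q'])
delta(C,R)
im,_=shot('top','top1'); im2,_=shot('side','side1')
a=cv2.resize(im[140:280,150:300],None,fx=2.6,fy=2.6); b=cv2.resize(im2[80:220,190:330],None,fx=2.6,fy=2.6)
cv2.imwrite('pics/c1.png',cv2.convertScaleAbs(np.hstack([a,b]),alpha=1.4))
```

```text
[0.51370907 0.16699979 0.21496474] [  8.77466505 -16.64677908 114.66167978   2.40382016  46.91882832
  -4.14586873]
tcp [0.5965 0.1857 0.0897] shift [ 0.0014 -0.0027  0.1513] rotvec [ 0.0023  0.0017 -0.0024]
```

View pics/c1.png

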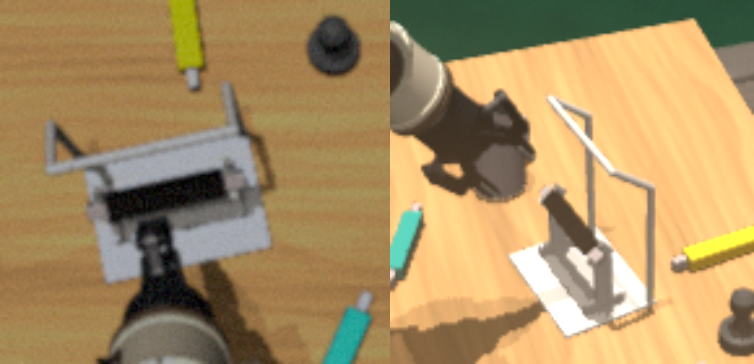

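The crop shows the open gripper in line with the bar's own z (finger at crop (155,235), bar centre (165,197)) and clear of the rail. I'll go most of the way in and settle.

Call:
send_rows(rows="0.001 -0.0027 0.03 0.0023 0.0017 -0.0024 0.055; 0.0014 -0.0027 0.06 0.0023 0.0017 -0.0024 0.055; 0.0014 -0.0027 0.09 0.0023 0.0017 -0.0024 0.055; 0.0014 -0.0027 0.11 0.0023 0.0017 -0.0024 0.055; 0.0014 -0.0027 0.11 0.0023 0.0017 -0.0024 0.055; 0.0014 -0.0027 0.11 0.0023 0.0017 -0.0024 0.055; 0.0014 -0.0027 0.11 0.0023 0.0017 -0.0024 0.055")

```text
clock: 3.58
eef_pos: [0.5721, 0.182, 0.1225]
tool_rot: [[-0.21, 0.801, 0.561], [0.978, 0.172, 0.12], [-0.0, 0.573, -0.819]]
contact_force: [-0.7, -0.1, -0.6]
finger_gap: 0.0549
```

Run:
```python
from h import *
R=Rt(12,35)
delta(C,R)
im,_=shot('top','top2'); im2,_=shot('side','side2')
a=cv2.resize(im[180:240,170:260],None,fx=4.4,fy=4.4,interpolation=cv2.INTER_CUBIC); b=cv2.resize(im2[130:190,230:290],None,fx=4.4,fy=4.4,interpolation=cv2.INTER_CUBIC)
cv2.imwrite('pics/c2.png',cv2.convertScaleAbs(np.hstack([a,b]),alpha=1.8))
```

```text
tcp [0.5965 0.1857 0.0897] shift [-0.0015  0.0014  0.041 ] rotvec [-0.0002 -0.0013  0.0019]
```

View pics/c2.png

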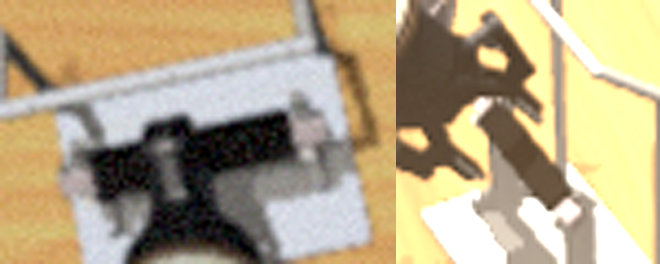

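The gripper straddles the bar, with fingers at top crop (165,125) and side crop (530,90)/(470,165). Its sideways look in the top view is parallax. I'll move in and close gently.

Call:
send_rows(rows="-0.0015 0.0014 0.02 0 -0.0013 0.002 0.055; -0.0015 0.0014 0.035 0 -0.0013 0.002 0.055; -0.0015 0.0014 0.041 0 -0.0013 0.002 0.055; -0.0015 0.0014 0.041 0 -0.0013 0.002 0.055; -0.0015 0.0014 0.041 0 -0.0013 0.002 0.055")

```text
clock: 4.3
eef_pos: [0.5963, 0.1858, 0.0888]
tool_rot: [[-0.208, 0.802, 0.56], [0.978, 0.171, 0.119], [0.0, 0.572, -0.82]]
contact_force: [0.1, 0.1, -0.1]
finger_gap: 0.0547
```

Run:
```python
from h import *
delta(C,Rt(12,35)); o=env.observe(); print(o['contact_force'],o['torque'])
```

```text
tcp [0.5965 0.1857 0.0897] shift [-0.0001  0.0006 -0.0006] rotvec [-0.0014 -0.0001  0.0001]
[ 0.07295347  0.08397092 -0.12798322] [0.00520845 0.26327968 0.0614185 ]
```

Call:
send_rows(rows="0 0 0 0 0 0 0.03; 0 0 0 0 0 0 0.018; 0 0 0 0 0 0 0.018; 0 0 0 0 0 0 0.018; 0 0 0 0 0 0 0.018", squeeze=20)

```text
clock: 4.92
eef_pos: [0.5965, 0.1858, 0.089]
tool_rot: [[-0.208, 0.802, 0.56], [0.978, 0.171, 0.119], [0.0, 0.573, -0.82]]
contact_force: [-3.6, -1.1, 6.2]
finger_gap: 0.0238
```

Run:
```python
from h import *
o=env.observe(); R=o['tool_rot']; print(o['finger_gap'],R.T@o['contact_force'],R.T@o['torque']); delta(C,Rt(12,35))
```

```text
0.023841378511596355 [-0.35714003  0.49968685 -7.24500826] [ 0.11224722 -0.03962701 -0.0010878 ]
tcp [0.5965 0.1857 0.0897] shift [-0.0001  0.0003 -0.0006] rotvec [-0.0008 -0.0001  0.0001]
```

Gripped at 23.8 mm with almost no side force. I'll tighten and draw it out along its own z.

Call:
send_rows(rows="0 0 0 0 0 0 0.015; 0 0 0 0 0 0 0.015; 0 0 -0.004 0 0 0 0.015; 0 0 -0.012 0 0 0 0.015; 0 0 -0.025 0 0 0 0.015; 0 0 -0.04 0 0 0 0.015; 0 0 -0.065 0 0 0 0.015; 0 0 -0.1 0 0 0 0.015; 0 0 -0.14 0 0 0 0.015; 0 0 -0.16 0 0 0 0.015; 0 0 -0.16 0 0 0 0.015; 0 0 -0.16 0 0 0 0.015", squeeze=90)

```text
clock: 6.42
eef_pos: [0.5066, 0.1667, 0.2188]
tool_rot: [[-0.208, 0.803, 0.559], [0.978, 0.171, 0.119], [0.0, 0.571, -0.821]]
contact_force: [0.5, -0.0, -2.7]
finger_gap: 0.0229
```

Run:
```python
from h import *
o=env.observe(); R=o['tool_rot']; print(o['finger_gap'],R.T@o['contact_force'],R.T@o['torque'])
im,_=shot('top','top3'); im2,_=shot('side','side3')
a=cv2.resize(im[160:280,160:270],None,fx=3.3,fy=3.3); b=cv2.resize(im2[80:200,180:310],None,fx=3.3,fy=3.3)
cv2.imwrite('pics/c3.png',cv2.convertScaleAbs(np.hstack([a,b]),alpha=1.6))
G=[.604,-.189,.30]
delta([.50,0,.33],Rt(12,0)); delta(G,Rt(11.9,0))
```

```text
0.02292753996331148 [-0.14682674 -1.1590807   2.48467463] [ 0.42919169 -0.04217536 -0.08999719]
tcp [0.5    0.     0.3113] shift [-0.1616  0.0191 -0.0998] rotvec [ 6.073e-01 -2.000e-04  0.000e+00]
tcp [ 0.604  -0.189   0.2813] shift [-0.3681  0.0533 -0.0396] rotvec [ 0.6073 -0.0007  0.0017]
```

View pics/c3.png

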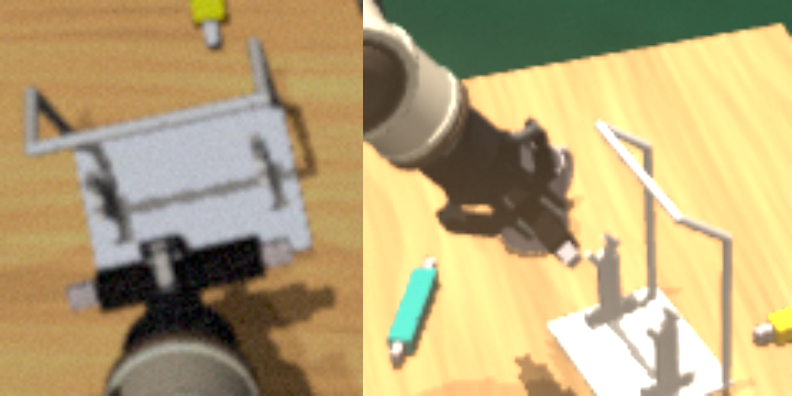

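The bar is free of the slots and in the jaws (top crop (180,275)). Now I'll right it and carry it over the box.

Call:
send_rows(rows="-0.03 0.004 -0.03 0.1 0 0 0.015; -0.06 0.008 -0.06 0.22 0 0 0.015; -0.09 0.012 -0.085 0.34 0 0 0.015; -0.12 0.016 -0.1 0.46 0 0 0.015; -0.16 0.02 -0.1 0.58 0 0 0.015; -0.2 0.026 -0.09 0.607 0 0 0.015; -0.24 0.032 -0.08 0.607 0 0 0.015; -0.28 0.039 -0.07 0.607 0 0.001 0.015; -0.32 0.046 -0.055 0.607 0 0.002 0.015; -0.35 0.05 -0.045 0.607 0 0.002 0.015; -0.368 0.0533 -0.04 0.607 -0.0007 0.0017 0.015; -0.368 0.0533 -0.04 0.607 -0.0007 0.0017 0.015; -0.368 0.0533 -0.04 0.607 -0.0007 0.0017 0.015; -0.368 0.0533 -0.04 0.607 -0.0007 0.0017 0.015")

```text
clock: 8.28
eef_pos: [0.6036, -0.1881, 0.2834]
tool_rot: [[-0.207, 0.978, 0.003], [0.978, 0.207, 0.0], [-0.0, 0.003, -1.0]]
contact_force: [-0.2, 0.9, -2.6]
finger_gap: 0.0229
```

Run:
```python
from h import *
o=env.observe(); print(o['eef_pos'],o['q'],o['finger_gap'],o['contact_force'])
delta([.604,-.189,.15],Rt(11.9,0))
im,_=shot('top','top4'); im2,_=shot('side','side4')
a=cv2.resize(im[140:270,300:420],None,fx=3.3,fy=3.3); b=cv2.resize(im2[140:270,220:340],None,fx=3.3,fy=3.3)
cv2.imwrite('pics/c4.png',cv2.convertScaleAbs(np.hstack([a,b]),alpha=1.6))
```

```text
[ 0.60360981 -0.18811602  0.283425  ] [-2.43231582e+01  1.48569829e+01  6.89615555e+01  7.11371483e-02
  9.60443516e+01 -3.62659435e+01] 0.022882103004061655 [-0.15947181  0.86800465 -2.61691265]
tcp [ 0.604  -0.189   0.1313] shift [-0.0009 -0.0002  0.1521] rotvec [0.0027 0.0004 0.0009]
```

View pics/c4.png

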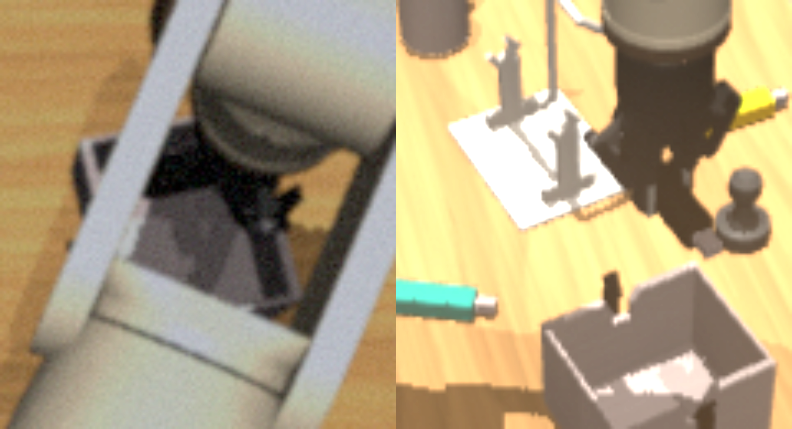

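The bar hangs level above the box: the tongue is at side crop (705,243) and the near hook at (705,415). The arm blocks the top view here, so I'll get the bar's position along its axis from the earlier top picture, where both tongues show.

Run:
```python
from h import *
R=Rt(12,35); R[:]=[[-0.208,0.803,0.559],[0.978,0.171,0.119],[0,0.571,-0.821]]
g=np.array([.5066,.1667,.2188])-R[:,2]*.0187
m,f=cam('top'); P=np.linalg.inv(np.array(m['pose']))
def proj(X): c=P[:3,:3]@X+P[:3,3]; return np.array([c[0]/c[2]*f+m['cx'],c[1]/c[2]*f+m['cy']])
im=np.load('pics/top3.npz')['im']
a=proj(g+R[:,0]*.08); b=proj(g-R[:,0]*.08); print('pred ends',a,b, proj(g))
# profile along the axis
import scipy.ndimage as nd
L=np.arange(-.1,.1001,.002); 
for off in(-.004,0,.004):
    pr=[]
    for s in L:
        q=proj(g-R[:,2]*.014*0+R[:,0]*s-R[:,2]*.006+R[:,1]*off); pr.append([nd.map_coordinates(im[...,c].astype(float),[[q[1]],[q[0]]],order=1)[0] for c in range(3)])
    pr=np.array(pr).astype(int); print(off,[(int(round(1000*s)),*p) for s,p in zip(L,pr) if abs(s)>.05])
x0,y0=175,220
c=cv2.resize(im[y0:y0+40,x0:x0+85],None,fx=9,fy=9,interpolation=cv2.INTER_NEAREST); c=cv2.convertScaleAbs(c,alpha=1.8)
for p in(a,b,proj(g)): cv2.circle(c,tuple(((p-[x0,y0]+.5)*9).astype(int)),4,(0,0,255),-1)
cv2.imwrite('pics/c5.png',c)
```

```text
pred ends [180.30130386 250.95506231] [247.67373964 235.86604904] [214.06130756 243.39403029]
-0.004 [(-100, np.int64(54), np.int64(86), np.int64(114)), (-98, np.int64(51), np.int64(84), np.int64(112)), (-96, np.int64(51), np.int64(81), np.int64(107)), (-94, np.int64(49), np.int64(79), np.int64(104)), (-92, np.int64(46), np.int64(77), np.int64(103)), (-90, np.int64(47), np.int64(77), np.int64(104)), (-88, np.int64(47), np.int64(78), np.int64(104)), (-86, np.int64(48), np.int64(81), np.int64(105)), (-84, np.int64(46), np.int64(80), np.int64(104)), (-82, np.int64(58), np.int64(83), np.int64(108)), (-80, np.int64(70), np.int64(84), np.int64(102)), (-78, np.int64(75), np.int64(84), np.int64(97)), (-76, np.int64(75), np.int64(82), np.int64(95)), (-74, np.int64(74), np.int64(81), np.int64(95)), (-72, np.int64(72), np.int64(81), np.int64(95)), (-70, np.int64(72), np.int64(81), np.int64(97)), (-68, np.int64(78), np.int64(87), np.int64(98)), (-66, np.int64(83), np.int64(88), np.int64(100)), (-64, np.int64(75), np.int64(79), np.int64(91)), (-62, np.int64(58), np.int64(63), np.int64(75)), (-60,
[... 5782 characters left out ...]
.int64(102)), (74, np.int64(96), np.int64(96), np.int64(104)), (76, np.int64(90), np.int64(93), np.int64(101)), (78, np.int64(78), np.int64(88), np.int64(102)), (80, np.int64(63), np.int64(86), np.int64(107)), (82, np.int64(51), np.int64(84), np.int64(112)), (84, np.int64(57), np.int64(89), np.int64(119)), (86, np.int64(51), np.int64(86), np.int64(114)), (88, np.int64(53), np.int64(88), np.int64(116)), (90, np.int64(54), np.int64(88), np.int64(117)), (92, np.int64(53), np.int64(87), np.int64(117)), (94, np.int64(54), np.int64(89), np.int64(119)), (96, np.int64(56), np.int64(91), np.int64(119)), (98, np.int64(57), np.int64(89), np.int64(119)), (100, np.int64(53), np.int64(88), np.int64(116))]
```

View pics/c5.png

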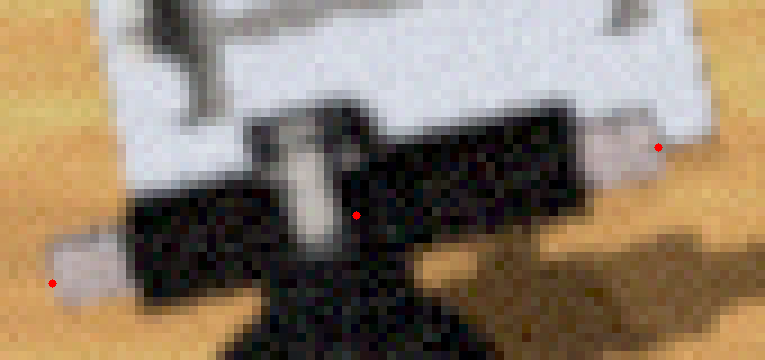

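The bar's end edges read -81 and +79.5 mm about the grasp point, so it sits 0.7 mm off along its axis. I'll shift for that and go down to just above the notches.

Run:
```python
from h import *
delta([.6039,-.1883,.15],Rt(11.9,0)); delta([.6039,-.1883,.130],Rt(11.9,0))
```

```text
tcp [ 0.6039 -0.1883  0.1313] shift [ 0.000e+00 -1.000e-04  1.521e-01] rotvec [0.0026 0.0005 0.0007]
tcp [ 0.6039 -0.1883  0.1113] shift [ 0.     -0.0002  0.1721] rotvec [0.0026 0.0005 0.0007]
```

Call:
send_rows(rows="0 0 0.04 0.0026 0 0.0007 0.015; 0 0 0.09 0.0026 0 0.0007 0.015; 0 0 0.13 0.0026 0 0.0007 0.015; 0 0 0.155 0.0026 0 0.0007 0.015; 0 0 0.165 0.0026 0 0.0007 0.015; 0 0 0.165 0.0026 0 0.0007 0.015; 0 0 0.165 0.0026 0 0.0007 0.015")

```text
clock: 9.25
eef_pos: [0.6046, -0.189, 0.1193]
tool_rot: [[-0.206, 0.979, 0.001], [0.979, 0.206, -0.001], [-0.001, 0.001, -1.0]]
contact_force: [-0.7, 0.3, -1.2]
finger_gap: 0.0227
```

Run:
```python
from h import *
o=env.observe(); print(o['contact_force'],o['torque'])
delta([.6039,-.1883,.11],Rt(11.9,0))
im,_=shot('top','top5'); im2,_=shot('side','side5')
a=cv2.resize(im[160:260,310:410],None,fx=4,fy=4); b=cv2.resize(im2[205:305,250:350],None,fx=4,fy=4)
cv2.imwrite('pics/c6.png',cv2.convertScaleAbs(np.hstack([a,b]),alpha=1.7))
```

```text
[-0.68417937  0.30942314 -1.20328392] [-0.00207742 -0.02903085 -0.01237125]
tcp [ 0.6039 -0.1883  0.0913] shift [ 0.0009 -0.0006  0.028 ] rotvec [ 0.001   0.0012 -0.0006]
```

View pics/c6.png

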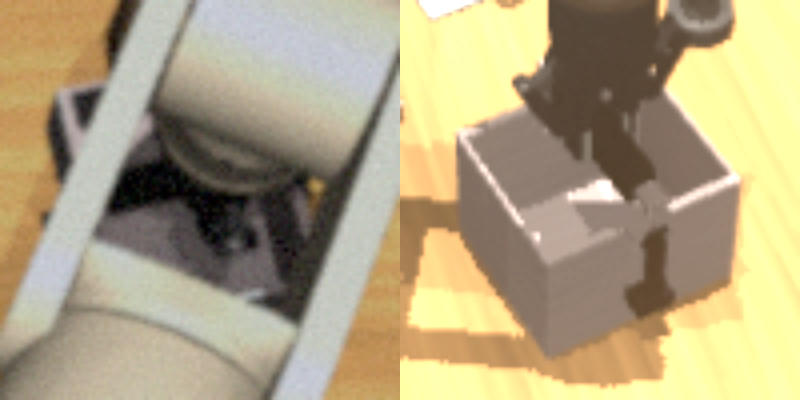

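The near tongue at side crop (655,195) sits right above its hook at (655,240). I'll lower it slowly and watch the force.

Call:
send_rows(rows="0.0009 -0.0006 0.008 0.001 0.0012 -0.0006 0.015; 0.0009 -0.0006 0.015 0.001 0.0012 -0.0006 0.015; 0.0009 -0.0006 0.021 0.001 0.0012 -0.0006 0.015; 0.0009 -0.0006 0.025 0.001 0.0012 -0.0006 0.015; 0.0009 -0.0006 0.025 0.001 0.0012 -0.0006 0.015; 0.0009 -0.0006 0.025 0.001 0.0012 -0.0006 0.015")

```text
clock: 10.1
eef_pos: [0.6034, -0.1881, 0.0931]
tool_rot: [[-0.206, 0.979, -0.002], [0.979, 0.206, 0.001], [0.001, -0.001, -1.0]]
contact_force: [0.4, 0.2, -0.1]
finger_gap: 0.023
```

Run:
```python
from h import *
o=env.observe(); print(o['contact_force'],o['torque'])
delta([.6039,-.1883,.086],Rt(11.9,0))
```

```text
[ 0.37794597  0.16164719 -0.14921803] [-0.17035239  0.0283621   0.01958152]
tcp [ 0.6039 -0.1883  0.0673] shift [-0.0003  0.0005  0.0258] rotvec [-0.0014 -0.001  -0.0001]
```

Call:
send_rows(rows="0 0 0.004 0 0 0 0.015; 0 0 0.008 0 0 0 0.015; 0 0 0.011 0 0 0 0.015; 0 0 0.011 0 0 0 0.015")

```text
clock: 10.6
eef_pos: [0.603, -0.188, 0.0812]
tool_rot: [[-0.206, 0.979, -0.003], [0.979, 0.206, 0.001], [0.002, -0.002, -1.0]]
contact_force: [-0.2, -0.6, -3.3]
finger_gap: 0.0229
```

Run:
```python
from h import *
o=env.observe(); print(o['contact_force'],o['torque'],o['finger_gap'])
delta([.6039,-.1883,.086],Rt(11.9,0))
```

```text
[-0.2043075  -0.62355675 -3.31270827] [-0.37592199 -0.10731205 -0.03480632] 0.022919023318303068
tcp [ 0.6039 -0.1883  0.0673] shift [-0.0006  0.0009  0.0139] rotvec [-0.0023 -0.0018 -0.0001]
```

Run:
```python
from h import *
im2,_=shot('side','side6')
b=cv2.resize(im2[215:290,260:340],None,fx=7,fy=7,interpolation=cv2.INTER_CUBIC)
cv2.imwrite('pics/c7.png',cv2.convertScaleAbs(b,alpha=1.8))
o=env.observe(); print(o['contact_force'],o['torque'],o['eef_pos'])
```

```text
[-0.89206035  0.80388212 -4.57827562] [0.17314041 0.05356688 0.02304682] [ 0.60299171 -0.18796508  0.08136772]
```

View pics/c7.png

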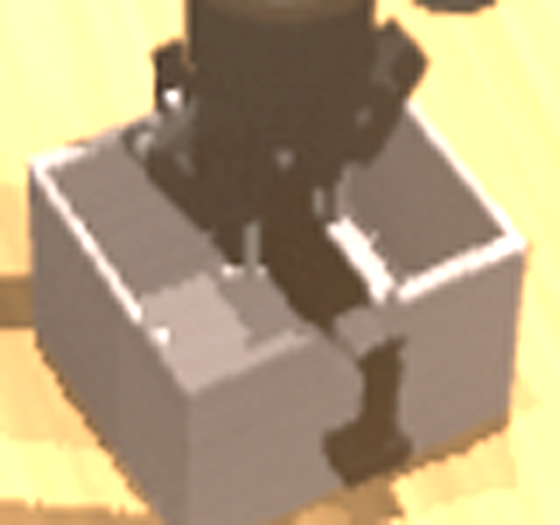

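Run:
```python
from h import *
m,f=cam('side'); P=np.linalg.inv(np.array(m['pose']))
def proj(X): c=P[:3,:3]@X+P[:3,3]; return np.array([c[0]/c[2]*f+m['cx'],c[1]/c[2]*f+m['cy']])
t=np.radians(11.9); bx=np.array([np.cos(t),np.sin(t),0]); by=np.array([-np.sin(t),np.cos(t),0])
c0=np.array([.6039,-.1888,0])
K=lambda X:((proj(X)-[260,215]+.5)*7).round()
for nm,X in [('rim corner -x-y',c0-bx*80-by*70+[0,0,.112][2]*np.array([0,0,1]) if 0 else c0-bx*.08-by*.07+np.array([0,0,.112])),('rim +x-y',c0+bx*.08-by*.07+np.array([0,0,.112])),('hook top',c0-by*.08+np.array([0,0,.121])),('hook hinge',c0-by*.08+np.array([0,0,.045]))]: print(nm,K(X))
for z in(.1,.105,.11,.12,.13): print(z,'end',K(c0-by*.08+np.array([0,0,z])),'tongue root',K(c0-by*.0595+np.array([0,0,z+.006])))
for tag in('side0','side4','side5','side6'):
    d=np.load(f'pics/{tag}.npz')['d']; V,U=np.mgrid[255:268,302:320]; W=pt('side',U,V,d[255:268,302:320]); l=(W-c0); 
    print(tag); print((np.c_[(l@by)[:,10]*1000,W[:,10,2]*1000]).round().astype(int).tolist())
im0=np.load('pics/side0.npz')['im'];im6=np.load('pics/side6.npz')['im']
a=[cv2.resize(i[245:290,295:335],None,fx=10,fy=10,interpolation=cv2.INTER_NEAREST) for i in(im0,im6)]
cv2.imwrite('pics/c8.png',cv2.convertScaleAbs(np.hstack(a),alpha=1.8))
```

```text
rim corner -x-y [188. 403.]
rim +x-y [529. 252.]
hook top [375. 329.]
hook hinge [368. 444.]
0.1 end [373. 362.] tongue root [348. 318.]
0.105 end [374. 354.] tongue root [348. 310.]
0.11 end [374. 346.] tongue root [348. 302.]
0.12 end [375. 331.] tongue root [349. 287.]
0.13 end [376. 315.] tongue root [350. 271.]
side0
[[19, 8], [15, 8], [14, 5], [8, 9], [8, 4], [0, 11], [-2, 10], [-7, 11], [-85, 124], [-88, 124], [-80, 108], [-83, 107], [-88, 110]]
side4
[[20, 6], [17, 6], [8, 14], [11, 5], [1, 14], [1, 9], [-2, 8], [-6, 10], [-84, 122], [-85, 119], [-79, 105], [-85, 110], [-84, 104]]
side5
[[-79, 151], [-78, 146], [-78, 141], [-77, 135], [7, 6], [0, 10], [-2, 9], [-7, 11], [-83, 121], [-85, 120], [-81, 109], [-83, 107], [-85, 106]]
side6
[[-52, 113], [-58, 116], [-59, 112], [-58, 107], [-60, 105], [-66, 110], [-69, 109], [-74, 112], [-75, 109], [-76, 106], [-86, 117], [-83, 107], [-85, 105]]
```

View pics/c8.png

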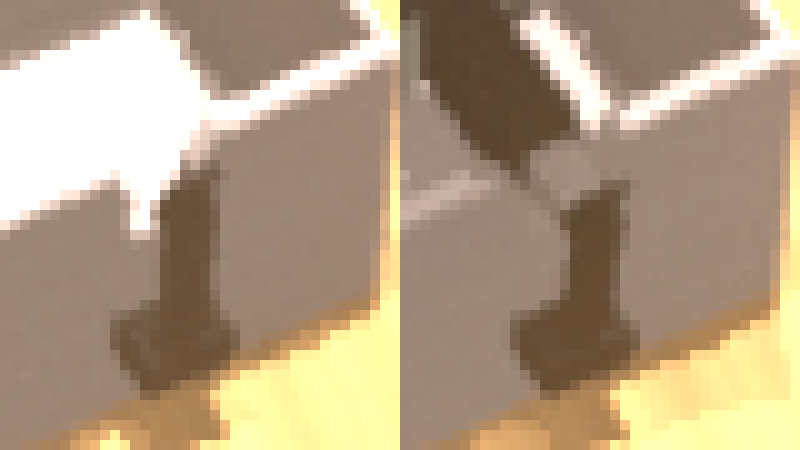

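The depth puts the near tongue's top at about 106 mm after bias, so the bar's centre is near 100 mm, as commanded. The near hook's top has moved about 1 px outward, so it has begun to bend. I'll press straight on down.

Call:
send_rows(rows="-0.0005 0.0007 0.004 -0.002 -0.0018 0 0.015; -0.0005 0.0007 0.008 -0.002 -0.0018 0 0.015; -0.0005 0.0007 0.011 -0.002 -0.0018 0 0.015; -0.0005 0.0007 0.0135 -0.002 -0.0018 0 0.015; -0.0005 0.0007 0.0135 -0.002 -0.0018 0 0.015")

```text
clock: 11.28
eef_pos: [0.6039, -0.1884, 0.0681]
tool_rot: [[-0.206, 0.979, 0.0], [0.979, 0.206, -0.0], [-0.0, 0.0, -1.0]]
contact_force: [0.2, -0.3, -2.1]
finger_gap: 0.0226
```

Run:
```python
from h import *
o=env.observe(); print(o['contact_force'],o['torque'],o['finger_gap'])
delta([.6039,-.1883,.086],Rt(11.9,0))
```

```text
[ 0.21772758 -0.26862012 -2.08090133] [-0.01643268  0.01965795  0.03619064] 0.022581362080175364
tcp [ 0.6039 -0.1883  0.0673] shift [0.0001 0.     0.0008] rotvec [ 0.      0.0004 -0.    ]
```

Call:
send_rows(rows="0 0 0.001 0 0 0 0.015; 0 0 0.0015 0 0 0 0.015; 0 0 0.0015 0 0 0 0.015")

```text
clock: 11.65
eef_pos: [0.6041, -0.1885, 0.0675]
tool_rot: [[-0.206, 0.979, 0.001], [0.979, 0.206, -0.001], [-0.001, 0.001, -1.0]]
contact_force: [-2.2, 0.5, 5.6]
finger_gap: 0.0229
```

Run:
```python
from h import *
o=env.observe(); print(o['contact_force'],o['torque'],o['finger_gap'],o['eef_pos'])
im2,_=shot('side','side7')
c0=np.array([.6039,-.1888,0]);t=np.radians(11.9); by=np.array([-np.sin(t),np.cos(t),0])
d=np.load('pics/side7.npz')['d']; V,U=np.mgrid[255:272,302:320]; W=pt('side',U,V,d[255:272,302:320]); l=W-c0
for k in(8,10):print((np.c_[(l@by)[:,k]*1000,W[:,k,2]*1000]).round().astype(int).tolist())
cv2.imwrite('pics/c9.png',cv2.convertScaleAbs(cv2.resize(im2[225:295,262:342],None,fx=8,fy=8,interpolation=cv2.INTER_NEAREST),alpha=1.8))
```

```text
[-2.17061562  0.50880664  5.57228074] [0.30788711 0.48337596 0.00133714] 0.022920486112892564 [ 0.60412264 -0.1885046   0.06747107]
[[-41, 100], [-47, 105], [-49, 102], [-51, 101], [-57, 104], [-56, 98], [-58, 96], [-61, 97], [-63, 95], [-67, 96], [-72, 100], [-74, 98], [-75, 95], [-72, 86], [-71, 78], [-69, 70], [-69, 67]]
[[19, 8], [14, 11], [10, 12], [-54, 100], [-55, 98], [-58, 97], [-58, 93], [-62, 95], [-82, 119], [-84, 117], [-80, 108], [-84, 108], [-84, 104], [-84, 100], [-86, 98], [-85, 91], [-87, 90]]
```

View pics/c9.png

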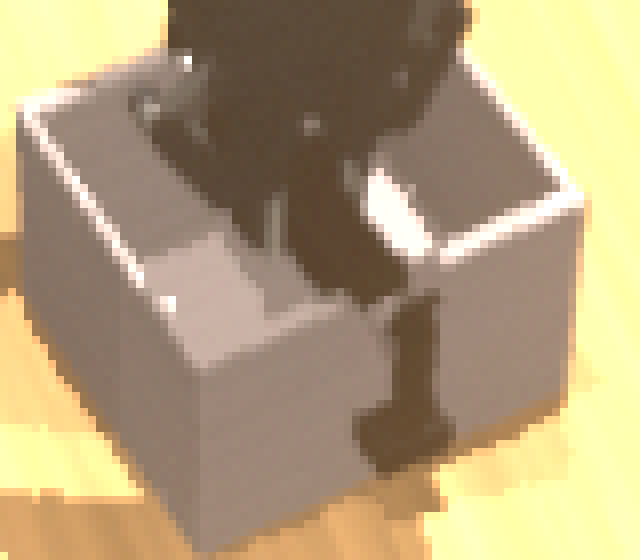

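The near hook is back upright at crop (415,300) and the near tongue's top reads about 93 mm (92 when seated). The floor contact has begun. I'll press a little harder so the far end is surely home too.

Call:
send_rows(rows="0 0 0.0015 0 0 0 0.015; 0 0 0.003 0 0 0 0.015; 0 0 0.003 0 0 0 0.015")

```text
clock: 12.08
eef_pos: [0.6042, -0.1885, 0.0673]
tool_rot: [[-0.206, 0.978, 0.002], [0.978, 0.206, -0.002], [-0.002, 0.002, -1.0]]
contact_force: [-18.3, 7.3, 39.6]
finger_gap: 0.0226
```

Run:
```python
from h import *
o=env.observe(); R=o['tool_rot']; print(o['contact_force'],R.T@o['torque'],o['finger_gap'],o['eef_pos'])
```

```text
[-18.33439773   7.33311644  39.55966872] [2.76456102 1.93477449 0.01217417] 0.022577746650102374 [ 0.60421779 -0.18853907  0.06730449]
```

The arm stopped hard at a centre height of 86.0 mm with 40 N, so the bar is bottomed. I'll ease off, open and withdraw straight up.

Call:
send_rows(rows="0 0 -0.003 0 0 0 0.015; 0 0 -0.003 0 0 0 0.015; 0 0 -0.003 0 0 0 0.03; 0 0 -0.003 0 0 0 0.045; 0 0 -0.003 0 0 0 0.05; 0 0 -0.003 0 0 0 0.05; 0 0 -0.02 0 0 0 0.05; 0 0 -0.05 0 0 0 0.05; 0 0 -0.1 0 0 0 0.05; 0 0 -0.15 0 0 0 0.05; 0 0 -0.2 0 0 0 0.05; 0 0 -0.25 0 0 0 0.05; 0 0 -0.25 0 0 0 0.05", squeeze=20)

```text
clock: 13.7
eef_pos: [0.6044, -0.1885, 0.3197]
tool_rot: [[-0.206, 0.978, 0.008], [0.978, 0.206, -0.004], [-0.005, 0.007, -1.0]]
contact_force: [-0.3, 0.4, -0.6]
finger_gap: 0.0501
```

Run:
```python
from h import *
o=env.observe(); print(o['eef_pos'],o['q'],o['contact_force']); delta([.40,.05,.40],Rt(25,0))
```

```text
[ 0.60439601 -0.18848146  0.31973606] [-2.42784285e+01  1.47408748e+01  6.49822739e+01 -1.83135874e-02
  9.97919156e+01 -3.61823136e+01] [-0.28741384  0.37877144 -0.57050093]
tcp [0.4    0.05   0.3813] shift [ 0.2752 -0.1504 -0.064 ] rotvec [ 0.006   0.006  -0.2286]
```

Now clear the top view: swing the arm away.

Call:
send_rows(rows="0.02 -0.03 -0.02 0 0 0 0.05; 0.06 -0.06 -0.04 0 0 -0.05 0.05; 0.1 -0.09 -0.06 0 0 -0.1 0.05; 0.15 -0.12 -0.06 0 0 -0.15 0.05; 0.2 -0.15 -0.06 0 0 -0.2 0.05; 0.24 -0.15 -0.06 0 0 -0.22 0.05; 0.27 -0.15 -0.06 0 0 -0.22 0.05; 0.27 -0.15 -0.06 0 0 -0.22 0.05")

```text
clock: 14.7
eef_pos: [0.4005, 0.0465, 0.3743]
tool_rot: [[-0.417, 0.909, 0.002], [0.909, 0.417, -0.0], [-0.001, 0.001, -1.0]]
contact_force: [-0.2, -0.3, -0.8]
finger_gap: 0.0497
```

Run:
```python
from h import *
im,d=shot('top','top8'); im2,d2=shot('side','side8')
cv2.imwrite('pics/c10.png',cv2.convertScaleAbs(np.hstack([cv2.resize(im[165:255,310:400],None,fx=4.4,fy=4.4,interpolation=cv2.INTER_CUBIC),cv2.resize(im2[215:305,255:345],None,fx=4.4,fy=4.4,interpolation=cv2.INTER_CUBIC)]),alpha=1.7))
cv2.imwrite('pics/full8.png',cv2.resize(np.hstack([im,im2]),None,fx=.71,fy=.71))
# bar in box frame
t=np.radians(11.9); bx=np.array([np.cos(t),np.sin(t),0]); by=np.array([-np.sin(t),np.cos(t),0]); c0=np.array([.6039,-.1888,0])
for n,i,dd in(('top',im,d),('side',im2,d2)):
    V,U=np.mgrid[0:420,0:560]; W=pt(n,U,V,dd); l=W-c0; X=l@bx;Y=l@by;Z=W[...,2]
    for y in range(-80,81,10):
        k=(abs(X)<.006)&(abs(Y-y/1000)<.004)&(Z>.04); 
        if k.sum(): print(n,y,k.sum(),(np.median(Z[k])*1000).round(1))
    k=(abs(X)<.014)&(abs(Y)<.058)&(Z>.09)&(i.max(2)<(50 if n=='top' else 90)); print(n,'block mean',X[k].mean()*1e3,Y[k].mean()*1e3,np.polyfit(Y[k],X[k],1)[0])
```

```text
top -80 30 108.2
top -70 17 91.5
top -60 11 97.9
top -50 13 100.3
top -40 17 99.5
top -30 13 100.2
top -20 14 101.1
top -10 15 101.6
top 0 15 99.8
top 10 14 100.5
top 20 13 99.8
top 30 14 100.9
top 40 14 99.8
top 50 14 100.7
top 60 15 96.0
top 70 19 91.5
top 80 12 109.1
top block mean 0.2808205669256801 -0.15185770694302297 -0.002131369750953661
side -80 34 98.8
side -70 23 62.7
side -60 18 94.9
side -50 6 104.4
side -40 7 102.5
side -30 8 102.4
side -20 9 102.8
side -10 8 103.6
side 0 7 103.4
side 10 8 102.3
side 20 10 103.0
side 30 9 103.5
side 40 9 104.9
side 50 7 101.6
side 60 8 81.5
side 70 15 93.4
side 80 26 107.7
side block mean -0.43251898478916917 -1.0049599863560823 0.002278011807388107
```

View pics/c10.png

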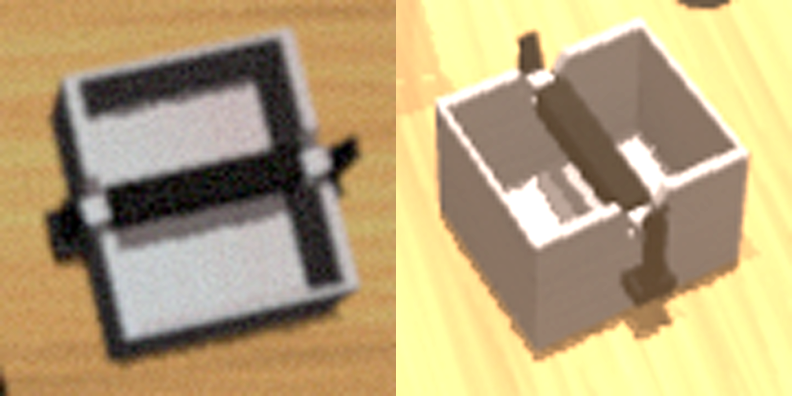

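View pics/full8.png

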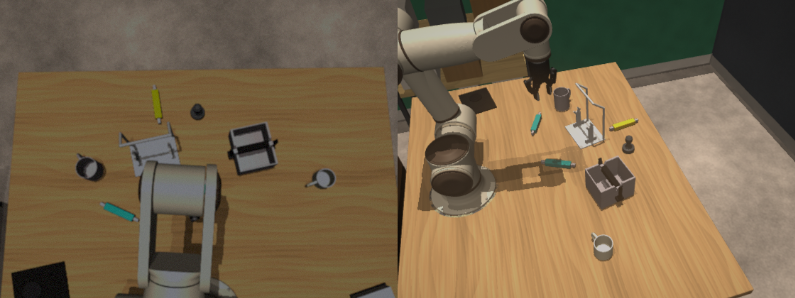

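The bar lies level across the box in both crops: block top at 100 mm all along, both tongues at 91.5 mm, with hooks at top crop (68,232) and (345,155). The pitcher, cup and tamper look unmoved. One last comparison of the hooks and those three with the first picture.

Run:
```python
from h import *
a=np.load('pics/top0.npz')['im'];b=np.load('pics/top8.npz')['im']
for nm,(u0,u1,v0,v1) in dict(hook0=(318,333,205,228),hook1=(384,396,190,215)).items():
    for i in(a,b):
        m=(i[v0:v1,u0:u1].max(2)<35); y,x=np.nonzero(m); print(nm,m.sum(),(x.mean()+u0).round(2),(y.mean()+v0).round(2),x.min()+u0,x.max()+u0)
for nm,(u0,u1,v0,v1) in dict(pitcher=(98,150,210,262),cup=(428,476,232,270),tamper=(262,294,140,172)).items():
    p=[cv2.GaussianBlur(i[v0:v1,u0:u1],(0,0),1).astype(np.float32).mean(2) for i in(a,b)]; print(nm,cv2.phaseCorrelate(*p))
a2=np.load('pics/side0.npz')['im'];b2=np.load('pics/side8.npz')['im']
cv2.imwrite('pics/c11.png',cv2.convertScaleAbs(np.hstack([cv2.resize(i[220:290,265:335],None,fx=5.5,fy=5.5,interpolation=cv2.INTER_CUBIC) for i in(a2,b2)]),alpha=1.6))
```

```text
hook0 126 326.6 216.67 321 332
hook0 120 326.54 217.16 321 332
hook1 35 386.51 200.86 384 390
hook1 27 387.37 200.74 385 390
pitcher ((-0.01589716435320554, 0.044739146167252386), 0.9664127067937446)
cup ((0.008698545379314027, 0.06394569835582331), 1.027176099518935)
tamper ((0.19312381133945955, -0.043584387524798984), 1.1212317449972034)
```

View pics/c11.png

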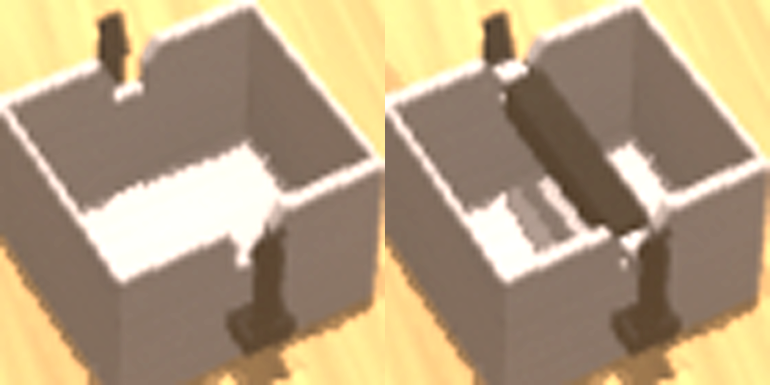

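Both hooks stand as they did at the start (far at (112,45) against (497,38), near at (268,285) against (653,285)) and the bar is down in both notches. I'll hand it in.

```bash
python3 -c "
from rig import env
print(env.job_done(), env.observe()['clock'])"
```

```text
the job is handed in; nothing more can be done
the job is handed in; nothing more can be done
```

The knock bar is back on the knock box: it lies level across the box with both spring hooks shut over its ends. I handed the job in at about 15 s on the robot's clock.

- **What I did:** I gripped the black bar in the leaning slots, drew it out along its own z and set it upright. Then I pressed it straight down into the notches until it hit bottom, let go and moved the arm clear.
- **Bar seated:** while pressing, the arm stopped hard with the bar's centre at 86 mm. After release, the top camera put the block's top at about 100 mm along its length (the seated value) and both tongues at 91.5 mm (92 expected).
- **Hooks:** both looked back in their starting positions. They were within 0.5 px (far hook) and 0.9 px (near hook) of the first picture, where 1 px is about 2.5 mm.
- **Other things:** the pitcher, cup and tamper moved by no more than 0.2 px between pictures.

**Checks that disagreed:**
- **Side camera heights:** it reads about 2–3 mm higher than the top camera, which fits its table reading of 3 mm.
- **No hook peak seen:** I did not catch the 7–18 N as the bar passed the hooks. I only read the force at the end of each move, and it stayed under 5 N until the bar hit bottom.
- **Final push:** it reached about 40 N down and 20 N sideways at the wrist for a moment, through the gripped bar. That is well under the 120 N wrist limit.

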